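Shim a hinged beam just off its rests and hold the wedge

ROBOT

A 6-joint arm with a two-finger parallel gripper is mounted at the origin on a cart in front of the work surface, level with it; the furniture and walls round the work are solid. World frame = base frame: x ahead of the robot, y to its left, z up, the work surface at z = 0. Lengths are in m, angles in rad, forces in N, time in s.
With the tool pointing down it reaches from about 0.2 to 0.875 m from the base axis. Payload 3.4 kg.
Tool frame: the origin (TCP) lies between the finger pads; the fingertips stand r.nose_length ahead of it and the grasp point (between the pads) lies 11 mm behind it (r.nose_length is the distance from the TCP to the fingertips, in m); z points along the fingers, y is the line along which they close (so a half turn about z gives the same grasp; the last joint's range is limited). The gripper opens to 94 mm and grips with 3 to 60 N. Pads are 16 mm wide; open, the fingers measure 119 mm over their backs; the gripper's body (75 mm by 177 mm) begins 78 mm behind the grasp point.
Start: joints at [1.216, 0.276, 1.505, -0, 1.361, -0.121], TCP at [0.133, 0.559, 0.213] pointing down, gripper open.
Joint ranges: [-2.89, 2.89], [-0.75, 2.08], [0.22, 2.7], [-1.18, 4.32], [0.11, 2.71], [-2.7, 2.7]. Speed limits (rad/s): [2.57, 2.57, 3.14, 3.14, 3.14, 3.14].

INTERFACE

Orientations are given as a unit quaternion [w, x, y, z].
In Python, from plant import r gives the robot as it stands. Calls block until the motion is done:
- r.move_to(position, orientation): joint-space move of the TCP to a pose.
- r.move_l(position, rot=None, vel=0.15, guard=None): straight line of the TCP; rot=None keeps the orientation; vel is the mean speed in m/s. With guard (N) it stops when the force on the tool has changed by that much, and returns True; else False.
- r.movej(angles): joint-space move.
- r.gripper_to(opening, f_grip=None): finger opening in m; f_grip is the grip in N (None keeps the last); returns when the fingers have stopped.
- r.hold(seconds).
- r.inverse_kinematics(position, orientation): joint angles nearest the present ones, or None.
- r.sense(): the state.
- r.snapshot(name): name is "side" or "top"; returns (picture, depth): 400x640x3 uint8, red, green, blue; 400x640 float32, m along the optical axis (not along the pixel's ray), 0 where there is no reading.
- r.get_calibration(name): a dict with "fx", "fy", "cx", "cy" (pixels), "position" and "orientation" of the camera in the world. Camera axes: x right, y down, z forward; pixel columns grow to the right and rows downward; lengths in m; the calibration is good to about 2 mm. A picture is of the moment at which its call begins. get_calibration takes no time and is no camera call.
A pose or a line that the arm cannot do raises r.PlanningError and nothing moves.
- r.sign_off(): hands the job in; it is judged then, once.
Trained networks look in the newest picture that a camera, given by its name, has taken for a name from the list of things; names that differ only in an ending like _2 or _b are one class to them, and where a whole thing is asked for, a point or a joint stands for the part that bears it (a point fixed in the world has none). Each returns a list of dicts, best first, with "conf" (0 to 1); they miss things now and then, are a little off and sometimes report something else, mostly with a low value. They report only what shows in the picture. A call takes as long as a camera call.
- r.spot_in(name, camera): "centre" ([column, row] in pixels, amid what is visible of it).
- r.pinpoint(name, camera): "centre" ([column, row] in pixels: a listed point, or the origin of a listed thing).
The state is a dict: "t": time; "joints": joint angles; "dq": joint speeds; "joint_efforts": joint torques, N m; "ee_pos": TCP position; "tool_rot": TCP orientation; "wrist_force": force on the tool from outside, world axes, zero at the start; "torque": the same for the moment, N m; "opening": finger opening in m; "finger_force": force on a finger pad.
Only numpy, scipy, OpenCV 4.12 (cv2) and the standard library are available. Lean on these libraries where they do the work, as an engineer would, in place of code of your own. Each camera call takes 0.05 s, during which the arm holds its last target. There are 200 camera calls.

TASK

On the levelling stand, turn the hold-down knob so that its toe points along the marked tab of the scale and no longer covers the beam. Then take the loose steel wedge, push it thin end first along the stand's plate under the beam's nose bar until the bar has just lifted clear of its two rests, by about 4 mm; the wedge stays flat on the plate and the robot itself does not bear on the beam. Finish there still holding the wedge, not letting go of it; leave the tools lying around alone.

Things in the scene. Friction and masses are not known exactly. Their poses are not given: they have to be found in the camera images.
- stand: Fixed grey plate 220 x 150 x 10 mm. Origin on its underside below the beam's centreline, z up; plate spans x -110..110, y -60..90 mm, top z 10 mm. Wedge goes in from its open -x side along +x at y = 0. Hinge at x 85 (cheeks to z 38), knob axis at x 20, y 55 mm.
- rest (a point): Middle between the tops of the two fixed rests (stand x -55, y 0, z 22 mm) on which the nose bar lies. Each rest is 16 x 14 mm, 12 mm tall on the plate, centred at stand y -36 and +36 mm: 58 mm clear between them for the wedge.
- beam: Aluminium beam 140 x 30 x 12 mm. Origin on its hinge axis (stand x 85, y 0, z 28 mm); it runs along its own -x to the front; only the hinge moves, so that the nose can rise; its weight (about 0.5 kg) pulls it onto the rests. Top at stand z 34 mm; an upright spindle stub on it near the hinge reaches z 90 mm.
- beam_nose (a point): Lowest point, at mid length, of the nose bar: a round steel bar, 12 mm diameter, 90 mm long, across the beam's front end at stand x -55 mm. At rest it is 22 mm above the stand's origin (12 mm above the plate top); lifted by 4 mm it is at 26 mm.
- knob: Hold-down knob: black bar grip 40 mm long (own x), 12 mm wide, 8 to 39 mm above its origin; dark steel toe 10 mm wide below it along own +x, to 48 mm out. Origin on the vertical axis, 35 mm above the worktop. Stays where left (0.05 N m friction). Starts with the toe 1 mm over the beam, which so cannot rise; the turn to the mark is 0.7 to 1.5 rad, clockwise from above.
- toe_tip (a point): Point on the toe's centreline at its tip, 48 mm from the knob's axis.
- mark (a point): The mark, 48 mm from the knob's axis on the only tab of the round fixed scale ring under the knob (ring radius 34 mm, top 34 mm above the worktop; tab 12 mm wide, 55 mm out, with a bold dark line). Set right, the toe lies right above the tab. The tab's direction differs from case to case.
- wedge: Loose steel wedge lying flat on the worktop, 115 long (own x), 30 wide (own y), 0.18 to 0.33 kg. Origin at the centre of its underside, z up. Thin end (3 mm thick) at own x +57.5 mm; ramp rises 1 in 4 to 23 mm thick at x -23 mm; then a grip block, 42 mm tall and 30 mm wide, from x -22.5 to -57.5 mm.
- spindle_grey: Obstacle: fixed upright spindle post of 34 mm diameter, its top 300 mm above the worktop, left of the way from the wedge to the stand; the origin is on its axis, 35 mm below the worktop. Keep the wide gripper body clear of it.
- screwdriver: Bystander: yellow-handled screwdriver lying on the worktop, 197 x 27 x 27 mm. Leave alone.
- rod_clamp: Bystander: short grey rod with a clamp collar, 150 x 42 x 31 mm, lying on the worktop. Leave alone.
- cap_lying: Bystander: blue-grey finned cap, about 48 mm, lying on the worktop behind the stand. Leave alone.
- spanner: Bystander: flat open spanner, 171 x 25 x 8 mm, lying on the worktop. Leave alone.

How it is judged:
By the outcome, as a careful person would: the job done as asked, in the order asked, and still so for the second after the job is handed in, while the arm keeps its last pose, push and grip.
It also fails if it takes over 54 s, if anything falls off the work surface, if the arm or the gripper's body presses on something with over 40 N, if the wrist force passes 120 N, or if a joint passes its speed limit or range.

## Working session

There is one attempt and no reset: what is moved stays moved. The work goes in short steps, each a Python script; the robot and the scene stay as the last script left them, time stands still between calls to the robot, and variables do not carry over. Pictures are saved under pics/ and viewed, at most 10 in all, crops included, and the job is handed in when it is done.

```bash
ls; mkdir -p pics; cat > h.py <<'E'
import numpy as np, cv2
from scipy.spatial.transform import Rotation as R
from plant import r
def rot(q): return R.from_quat([q[1],q[2],q[3],q[0]])
def cam(n):
    c=r.get_calibration(n); return c,rot(c["orientation"]).as_matrix(),np.array(c["position"])
def ray_z(n,px,z):
    c,M,p=cam(n); d=M@np.array([(px[0]-c["cx"])/c["fx"],(px[1]-c["cy"])/c["fy"],1]); return p+d*(z-p[2])/d[2]
def cloud(n,depth):
    c,M,p=cam(n); v,u=np.mgrid[0:400,0:640]
    P=np.stack([(u-c["cx"])/c["fx"]*depth,(v-c["cy"])/c["fy"]*depth,depth],-1)@M.T+p
    P[depth<=0]=np.nan; return P
def proj(n,X):
    c,M,p=cam(n); q=M.T@(np.array(X)-p); return np.array([c["fx"]*q[0]/q[2]+c["cx"],c["fy"]*q[1]/q[2]+c["cy"]])
def down(yaw):  # tool z down, tool y axis at angle yaw from world... tool x at yaw
    q=(R.from_euler('z',yaw)*R.from_euler('x',np.pi)).as_quat(); return [q[3],q[0],q[1],q[2]]
E
python3 - <<'E'
from h import *
print(r.nose_length, r.sense()["t"], r.sense()["tool_rot"])
for n in("top","side"):
    im,d=r.snapshot(n); cv2.imwrite(f"pics/{n}0.png",im[...,::-1]); np.save(f"{n}0.npy",d); print(n,r.get_calibration(n))
    for k in["stand","rest","beam","beam_nose","knob","toe_tip","mark","wedge","spindle_grey"]:
        for f in (r.pinpoint,):
            print(k,[(np.round(x["centre"],1).tolist(),round(x["conf"],2)) for x in f(k,n)[:2]])
E
```

```text
pics
plant.py
0.008 0.0 [-2.02565300e-04  1.16639162e-01  9.93173950e-01 -8.77225776e-04]
top {'fx': 450.5098392543961, 'fy': 450.5098392543961, 'cx': 321.861978072256, 'cy': 198.96128030067663, 'position': array([ 0.46755705, -0.22381805,  1.21478861]), 'orientation': array([ 0.0161812 , -0.70488645,  0.70852217, -0.02948878])}
stand [([359.4, 184.1], 0.57), ([361.4, 152.2], 0.53)]
rest [([362.5, 203.4], 0.9), ([363.5, 203.1], 0.58)]
beam [([358.0, 149.4], 0.88)]
beam_nose [([363.9, 202.9], 0.62)]
knob [([337.1, 175.5], 0.63)]
toe_tip [([360.3, 174.8], 0.63)]
mark [([350.8, 193.8], 0.92)]
wedge [([329.1, 262.1], 0.88)]
spindle_grey [([361.7, 183.0], 0.33)]
side {'fx': 458.8468731401604, 'fy': 458.8468731401604, 'cx': 319.1380755769945, 'cy': 197.419854073525, 'position': array([0.1451192 , 0.52852005, 0.58181086]), 'orientation': array([ 0.11010899, -0.19197576,  0.85666638, -0.46598716])}
stand [([310.7, 180.3], 0.76)]
rest [([331.6, 176.6], 0.61)]
beam [([278.8, 165.7], 0.89)]
beam_nose [([333.4, 173.4], 0.62)]
knob [([293.9, 178.0], 0.69), ([241.2, 220.8], 0.31)]
toe_tip [([301.6, 167.3], 0.77), ([295.4, 178.0], 0.5)]
mark [([314.0, 175.1], 0.59)]
wedge [([379.0, 220.9], 0.97)]
spindle_grey []
```

View pics/top0.png

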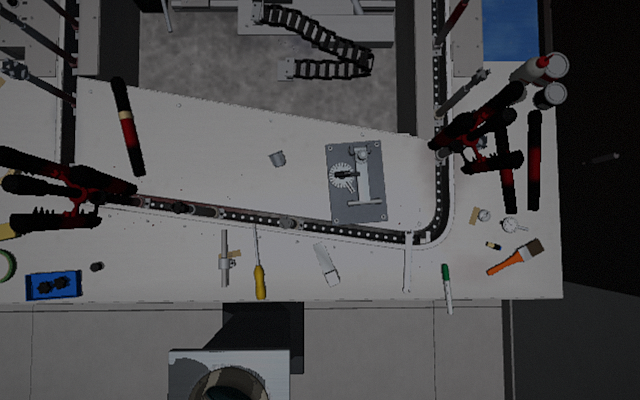

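View pics/side0.png

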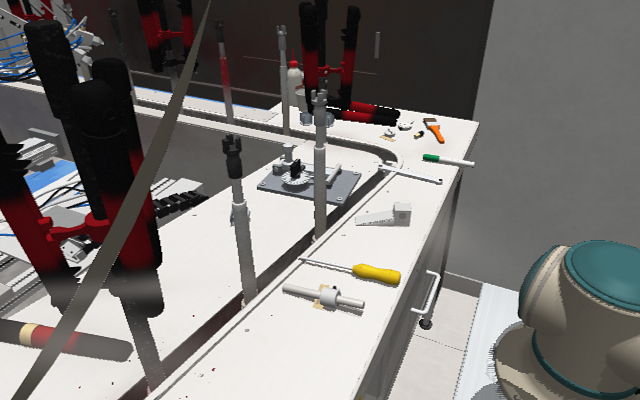

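```bash
python3 - <<'E'
from h import *
D={"stand":((359.4,184.1),(310.7,180.3),0.),"rest":((362.5,203.4),(331.6,176.6),.022),"beam":((358,149.4),(278.8,165.7),.028),"nose":((363.9,202.9),(333.4,173.4),.022),"knob":((337.1,175.5),(293.9,178.),.035),"toe":((360.3,174.8),(301.6,167.3),.035),"mark":((350.8,193.8),(314,175.1),.034),"wedge":((329.1,262.1),(379,220.9),0)}
for k,(a,b,z) in D.items(): print(k,ray_z("top",a,z).round(4),ray_z("side",b,z).round(4))
im=cv2.imread("pics/top0.png"); cv2.imwrite("pics/topc.png",cv2.resize(im[95:295,250:450],None,fx=3,fy=3,interpolation=cv2.INTER_CUBIC))
P=cloud("top",np.load("top0.npy")); np.save("P.npy",P)
E
```

```text
stand [ 0.586 -0.349  0.   ] [ 0.5931 -0.3461  0.    ]
rest [ 0.5324 -0.3544  0.022 ] [ 0.5379 -0.3499  0.022 ]
beam [ 0.6761 -0.3434  0.028 ] [ 0.676  -0.3349  0.028 ]
nose [ 0.5337 -0.3581  0.022 ] [ 0.5403 -0.3659  0.022 ]
knob [ 0.6056 -0.2868  0.035 ] [ 0.6069 -0.2865  0.035 ]
toe [ 0.6072 -0.348   0.035 ] [ 0.6143 -0.3401  0.035 ]
mark [ 0.5572 -0.3225  0.034 ] [ 0.5706 -0.32    0.034 ]
wedge [ 0.3765 -0.2653  0.    ] [ 0.3818 -0.2534  0.    ]
```

View pics/topc.png

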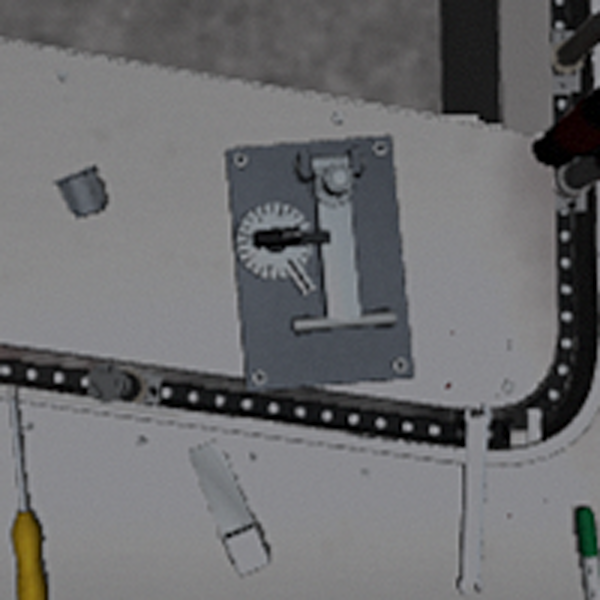

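Stand plate corners in the full picture lie near (326,145), (381,141), (387,221), (332,224). The nose bar is at the bottom (towards the robot). The knob is at (342,175) with its toe pointing right over the beam and the tab pointing down-right at about (351,190). The wedge runs from (317,244) (thin end) to (333,281), and the spindle post top is at (287,222). Next I'll fit these by segmentation.

```bash
python3 - <<'E'
from h import *
im=cv2.imread("pics/top0.png"); P=np.load("P.npy")
for uv in [(335,210),(370,215),(327,262),(333,277),(287,222),(316,270),(300,200),(345,174)]: print(uv,im[uv[1],uv[0]],P[uv[1],uv[0]].round(4))
# plate mask by colour: bluish dark grey
hsv=cv2.cvtColor(im,cv2.COLOR_BGR2HSV)
ref=im[210,335].astype(int)
m=(np.abs(im.astype(int)-ref).max(-1)<22); roi=np.zeros_like(m); roi[125:235,315:400]=1; m=(m&roi).astype(np.uint8)
m=cv2.morphologyEx(m,cv2.MORPH_OPEN,np.ones((2,2)))
n,l,s,c=cv2.connectedComponentsWithStats(m); k=1+s[1:,4].argmax(); print(s[k])
pts=np.argwhere(l==k)[:,::-1]
W=np.array([ray_z("top",p,.01)[:2] for p in pts]).astype(np.float32)
(cx,cy),sz,a=cv2.minAreaRect(W); print("plate",cx,cy,sz,a)
# wedge by height
h=P[...,2]; roi=np.zeros(h.shape,bool); roi[238:292,308:348]=1
print("table z",np.nanmedian(h[255:285,300:312]), np.nanstd(h[255:285,300:312]), "plate z",np.nanmedian(h[205:215,334:350]))
g=roi&(h>.034)&(h<.06); w=roi&(h>.004)
for q in(g,w):
    X=P[q][:,:2]; print(q.sum(),X.mean(0), cv2.minAreaRect(X.astype(np.float32)))
E
```

```text
(335, 210) [88 79 74] [ 0.5156 -0.2816  0.0127]
(370, 215) [86 78 74] [ 0.5017 -0.3752  0.012 ]
(327, 262) [122 118 116] [ 0.3781 -0.2592  0.0175]
(333, 277) [142 135 136] [ 0.3418 -0.2735  0.0462]
(287, 222) [74 71 71] [ 0.4804 -0.1699  0.2928]
(316, 270) [138 134 135] [ 0.3557 -0.2302 -0.0009]
(300, 200) [141 138 137] [ 0.5435 -0.1879  0.0014]
(345, 174) [36 33 33] [ 0.6045 -0.3047  0.0769]
[ 326  141   63   86 3010]Traceback (most recent call last):
  File "<stdin>", line 11, in <module>
  File "h.py", line 8, in ray_z
    c,M,p=cam(n); d=M@np.array([(px[0]-c["cx"])/c["fx"],(px[1]-c["cy"])/c["fy"],1]); return p+d*(z-p[2])/d[2]
          ~~~^^^
  File "h.py", line 6, in cam
    c=r.get_calibration(n); return c,rot(c["orientation"]).as_matrix(),np.array(c["position"])
ValueError: time passes only in moves, steps and waits
```

```bash
python3 - <<'E'
import re
s=open('h.py').read()
s=s.replace('def cam(n):','import functools\n@functools.lru_cache(None)\ndef cam(n):')
open('h.py','w').write(s)
E
cat > fit.py <<'E'
from h import *
im=cv2.imread("pics/top0.png"); P=np.load("P.npy"); h=P[...,2]
ref=im[210,335].astype(int)
m=(np.abs(im.astype(int)-ref).max(-1)<22); roi=np.zeros_like(m); roi[125:235,315:386+4]=1; m=(m&roi).astype(np.uint8)
m=cv2.morphologyEx(m,cv2.MORPH_OPEN,np.ones((4,4)))
n,l,s,c=cv2.connectedComponentsWithStats(m); k=1+s[1:,4].argmax(); print(s[k])
W=np.array([ray_z("top",p,.01)[:2] for p in np.argwhere(l==k)[:,::-1]]).astype(np.float32)
print("plate",cv2.minAreaRect(W))
print("table z",np.nanmedian(h[255:285,300:312]), np.nanstd(h[255:285,300:312]), "plate z",np.nanmedian(h[205:215,334:350]),np.nanstd(h[205:215,334:350]))
roi=np.zeros(h.shape,bool); roi[238:292,308:348]=1
for q in(roi&(h>.034)&(h<.06),roi&(h>.004)):
    X=P[q][:,:2]; print(q.sum(),X.mean(0), cv2.minAreaRect(X.astype(np.float32)))
for nm,q in(("bar",(h>.03)&(h<.07)),("knobgrip",h>.062)):
    roi=np.zeros(h.shape,bool)
    if nm=="bar": roi[198:208,344:386]=1
    else: roi[166:184,328:356]=1
    X=P[q&roi]; print(nm,len(X),X.mean(0),cv2.minAreaRect(X[:,:2].astype(np.float32)))
roi=np.zeros(h.shape,bool); roi[205:240,270:305]=1
X=P[roi&(h>.27)]; print("post",X.mean(0),np.ptp(X,axis=0))
E
python3 fit.py
```

```text
[ 329  148   59   78 2154]
plate ((0.5787298679351807, -0.3417910635471344), (0.20090283453464508, 0.15111440420150757), 4.536768913269043)
table z 0.0008618088279707115 0.0022512017755112928 plate z 0.010693698954787667 0.0023763197622196806
161 [ 0.33977373 -0.27021118] ((0.3393217921257019, -0.2703951895236969), (0.0351991280913353, 0.029736831784248352), 21.814292907714844)
681 [ 0.37616112 -0.25927394] ((0.3708283305168152, -0.26105189323425293), (0.10444216430187225, 0.14049091935157776), 89.74312591552734)
bar 154 [ 0.53843204 -0.35731994  0.03416832] ((0.539574921131134, -0.3572135865688324), (0.014874213375151157, 0.08967186510562897), 4.876908302307129)
knobgrip 81 [ 0.60748816 -0.29618004  0.07407497] ((0.6084448099136353, -0.2960769534111023), (0.012718722224235535, 0.038551364094018936), 4.3459086418151855)
post [ 0.48080691 -0.16581111  0.29787659] [0.02608297 0.02524962 0.0227842 ]
```

```bash
cat > tab.py <<'E'
from h import *
P=np.load("P.npy"); h=P[...,2]
x,y=P[...,0],P[...,1]; rr=np.hypot(x,y)
q=(h>.1)&(x>0.05)&(x<.8)&(y>-.6)&(y<.7)&(rr>.15)
B={}
for a,b,c in P[q]:
    k=(round(a,1),round(b,1)); B[k]=max(B.get(k,0),c)
print({k:round(float(v),2) for k,v in sorted(B.items())})
K=np.array([.6084,-.2961]); yaw=np.radians(4.9)
for n in("top","side"):
    im=cv2.imread(f"pics/{n}0.png"); g=im.mean(-1).astype(np.float32)
    ang=np.radians(np.arange(-205,-85,3)); rad=np.arange(.037,.054,.002)
    A,Rr=np.meshgrid(ang,rad,indexing="ij")
    for dk in (0,):
        uv=np.array([[proj(n,[K[0]+b*np.cos(a),K[1]+b*np.sin(a),.034]) for b in rad] for a in ang]).astype(np.float32)
        val=cv2.remap(g,uv[...,0],uv[...,1],cv2.INTER_LINEAR)
        print(n,[(int(round(np.degrees(a))),int(v)) for a,v in zip(ang,val.mean(1))])
    a,b=np.radians(4.9),0
    # ring centre check: rim brightness
    c=proj(n,[*K,.034]); s=36; c0=np.round(c).astype(int)
    cr=cv2.resize(im[c0[1]-s:c0[1]+s,c0[0]-s:c0[0]+s],None,fx=8,fy=8,interpolation=cv2.INTER_CUBIC)
    t=np.array([(proj(n,[K[0]+.034*np.cos(q),K[1]+.034*np.sin(q),.034])-c0+s+.5)*8 for q in np.linspace(0,6.28,60)])
    cv2.polylines(cr,[t.astype(int)],True,(0,255,0),1)
    for q in (-140,-150):
        e=(proj(n,[K[0]+.055*np.cos(np.radians(q)),K[1]+.055*np.sin(np.radians(q)),.034])-c0+s+.5)*8
        cv2.line(cr,((c-c0+s+.5)*8).astype(int),e.astype(int),(0,0,255),1)
    cv2.imwrite(f"pics/k_{n}.png",cr)
E
python3 tab.py; python3 -c "
import cv2,numpy as np
a=cv2.imread('pics/k_top.png');b=cv2.imread('pics/k_side.png')
c=np.hstack([a,b]);cv2.imwrite('pics/kk.png',cv2.resize(c,(800,400)))"
```

```text
{(np.float64(0.5), np.float64(-0.2)): 0.31, (np.float64(0.5), np.float64(0.0)): 0.31, (np.float64(0.5), np.float64(0.1)): 0.31, (np.float64(0.5), np.float64(0.2)): 0.5, (np.float64(0.5), np.float64(0.3)): 0.5, (np.float64(0.6), np.float64(-0.6)): 0.37, (np.float64(0.6), np.float64(0.2)): 0.5, (np.float64(0.6), np.float64(0.3)): 0.5, (np.float64(0.6), np.float64(0.4)): 0.22, (np.float64(0.7), np.float64(-0.6)): 0.42, (np.float64(0.7), np.float64(-0.5)): 0.38, (np.float64(0.8), np.float64(-0.6)): 0.31}
top [(-205, 82), (-202, 83), (-199, 83), (-196, 82), (-193, 82), (-190, 82), (-187, 82), (-184, 82), (-181, 82), (-178, 82), (-175, 80), (-172, 80), (-169, 80), (-166, 80), (-163, 82), (-160, 81), (-157, 72), (-154, 68), (-151, 107), (-148, 119), (-145, 72), (-142, 96), (-139, 123), (-136, 99), (-133, 81), (-130, 76), (-127, 70), (-124, 69), (-121, 73), (-118, 80), (-115, 86), (-112, 91), (-109, 96), (-106, 100), (-103, 103), (-100, 104), (-97, 94), (-94, 72), (-91, 53), (-88, 56)]
side [(-205, 68), (-202, 71), (-199, 72), (-196, 84), (-193, 108), (-190, 132), (-187, 143), (-184, 138), (-181, 132), (-178, 123), (-175, 112), (-172, 101), (-169, 90), (-166, 85), (-163, 89), (-160, 92), (-157, 116), (-154, 144), (-151, 140), (-148, 117), (-145, 104), (-142, 110), (-139, 111), (-136, 101), (-133, 93), (-130, 90), (-127, 93), (-124, 110), (-121, 129), (-118, 150), (-115, 170), (-112, 188), (-109, 200), (-106, 205), (-103, 206), (-100, 207), (-97, 207), (-94, 180), (-91, 112), (-88, 53)]
```

View pics/kk.png

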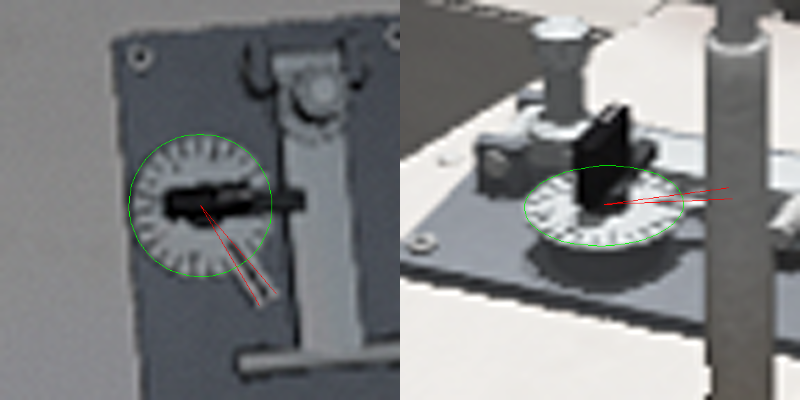

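Tab's dark line is at about -144.5° (world) in both views, and the ring overlay fits. The toe now sits at about -85.6°, so the turn is about 1.03 rad, within the expected range. Next come the IK checks, then the knob turn.

```bash
cat > knob.py <<'E'
from h import *
K=[.6084,-.2961]; a0=np.radians(-85.4); a1=np.radians(-144.5)
best=None
for k in(0,np.pi,-np.pi):
    A=r.inverse_kinematics([*K,.054],down(a0+k)); B=r.inverse_kinematics([*K,.054],down(a1+k))
    print(k,None if A is None else A.round(2) if hasattr(A,'round') else A,B)
    if A is not None and B is not None:
        m=max(abs(A[5]),abs(B[5])); best=min(best,(m,k)) if best else (m,k)
print(best); k=best[1]
s=r.sense()
r.move_l([.133,.559,.30],vel=.3)
r.move_to([.07,.35,.42],down(1.2+a0+k if False else a0+k))
r.move_to([.34,-.12,.42],down(a0+k))
r.move_to([*K,.40],down(a0+k))
r.gripper_to(.05,20)
print(r.sense()["t"],r.sense()["joints"])
r.move_l([*K,.12],vel=.3)
print(r.move_l([*K,.054],vel=.08,guard=6)); s=r.sense(); print(s["t"],s["ee_pos"],s["wrist_force"])
r.gripper_to(0.0,25); s=r.sense(); print(s["opening"],s["finger_force"],s["wrist_force"])
r.move_to([*K,.054],down(a1+k)); s=r.sense(); print(s["t"],s["wrist_force"],s["torque"],s["joints"])
r.gripper_to(.05); r.move_l([*K,.14],vel=.2)
r.move_to([*K,.36],down(a1+k))
r.move_to([.33,-.16,.36],down(a1+k))
im,d=r.snapshot("top"); cv2.imwrite("pics/top1.png",im[...,::-1]); np.save("top1.npy",d)
im,d=r.snapshot("side"); cv2.imwrite("pics/side1.png",im[...,::-1])
for c in("top","side"):
    for n,z in(("toe_tip",.035),("mark",.034)): print(c,n,[(ray_z(c,x["centre"],z).round(4),x["conf"]) for x in r.pinpoint(n,c)[:2]])
P=cloud("top",d); h=P[...,2]; roi=np.zeros(h.shape,bool); roi[160:190,325:360]=1
X=P[roi&(h>.062)&(h<.09)]; print(len(X),cv2.minAreaRect(X[:,:2].astype(np.float32)))
print(r.sense()["t"])
E
python3 knob.py
```

```text
0 [-0.56  0.54  1.49 -0.    1.11  2.51] None
3.141592653589793 [-0.56  0.54  1.49  0.    1.11 -0.64] [-5.55688201e-01  5.37965824e-01  1.49326846e+00 -4.44089210e-16
  1.11035837e+00  3.95516242e-01]
-3.141592653589793 [-0.56  0.54  1.49  0.    1.11 -0.64] [-5.55688201e-01  5.37965824e-01  1.49326846e+00 -4.44089210e-16
  1.11035837e+00  3.95516242e-01]
(np.float64(0.6359733462022832), 3.141592653589793)
6.5667 [-5.55698075e-01  4.14138236e-01  8.51405708e-01 -1.15940110e-05
  1.87622350e+00 -6.35974823e-01]
False
8.625 [ 0.60883722 -0.29636688  0.05448689] [ 0.83857636 -0.73331597 -0.38691354]
0.01204739092396081 24.987522661685944 [-0.95786846 -1.10166777  0.78895751]
10.275 [ 4.87861015 -2.50719562 -2.96942939] [-0.53171033 -0.70954254 -0.05000164] [-5.55711316e-01  5.38642351e-01  1.49157258e+00  5.05264676e-04
  1.10617984e+00  3.94659653e-01]
top toe_tip [(array([ 0.5695, -0.3176,  0.035 ]), 0.53)]
top mark [(array([ 0.5558, -0.3273,  0.034 ]), 0.73)]
side toe_tip [(array([ 0.5696, -0.3318,  0.035 ]), 0.83)]
side mark [(array([ 0.5734, -0.3032,  0.034 ]), 0.67)]
194 ((0.60709148645401, -0.30066409707069397), (0.08390694856643677, 0.041906777769327164), 80.89633178710938)
13.9833
```

```bash
python3 - <<'E'
import cv2,numpy as np
from h import *
K=[.6084,-.2961]; out=[]
for n in("top","side"):
    im=cv2.imread(f"pics/{n}1.png"); c=proj(n,[*K,.034]); c0=np.round(c).astype(int); s=30
    cr=cv2.resize(im[c0[1]-s:c0[1]+s,c0[0]-s:c0[0]+s],(400,400),interpolation=cv2.INTER_CUBIC); out.append(cr)
cv2.imwrite("pics/kk1.png",np.hstack(out))
E
```

```text
(no output)
```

View pics/kk1.png

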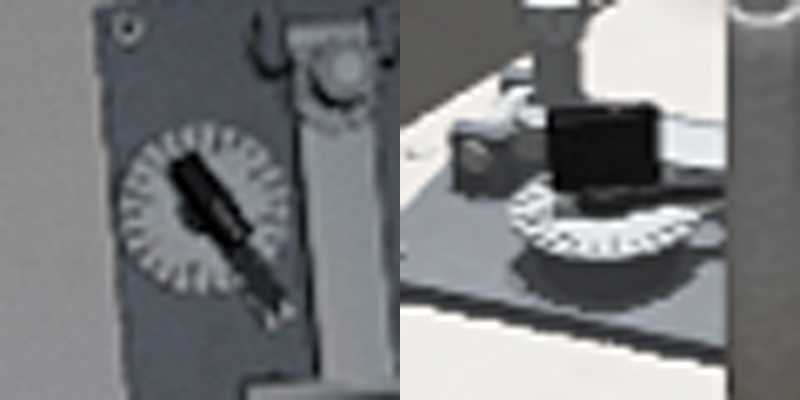

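Toe lies centred over the tab, with light tab corners showing on both sides of its tip and the dark line covered. The beam is free. Next is the wedge.

```bash
cat > wedge.py <<'E'
from h import *
P=np.load("P.npy")
yw=np.radians(21.8); ys=np.radians(4.9); xd=np.array([np.cos(ys),np.sin(ys)]); yd=np.array([-xd[1],xd[0]])
bar=np.array([.539,-.3573]); O=bar+.055*xd
S=(P[...,:2]-O); sx=S@xd; sy=S@yd
q=(sx<-.112)&(sx>-.2)&(abs(sy)<.035); print("corridor z",np.nanpercentile(P[...,2][q],[5,50,95,99]))
W=np.array([.3393,-.2704])
g=lambda ox,z: [*(O+(ox-.040)*xd),z]
for k in(0,np.pi):
    print(k,r.inverse_kinematics([*W,.016],down(yw+k)),r.inverse_kinematics(g(-.061,.026),down(ys+k)))
k=np.pi if r.inverse_kinematics([*W,.016],down(yw+np.pi)) is not None else 0
cur=r.sense()["joints"]
c=[(abs(r.inverse_kinematics([*W,.016],down(yw+k))[5]),k) for k in(0,np.pi) if r.inverse_kinematics([*W,.016],down(yw+k)) is not None and r.inverse_kinematics(g(-.061,.026),down(ys+k)) is not None]
k=min(c)[1]
r.gripper_to(.07)
r.move_to([*W,.20],down(yw+k)); r.move_l([*W,.06],vel=.25)
print("guard",r.move_l([*W,.016],vel=.08,guard=6)); r.gripper_to(0,45)
s=r.sense(); print(s["t"],s["opening"],s["finger_force"],s["ee_pos"],s["wrist_force"])
z0=s["ee_pos"][2]
r.move_l([*W,.09],vel=.15); print(r.sense()["wrist_force"])
im,d=r.snapshot("top"); cv2.imwrite("pics/top2.png",im[...,::-1])
im,d=r.snapshot("side"); cv2.imwrite("pics/side2.png",im[...,::-1])
r.move_to(g(-.135,.09),down(ys+k)); r.move_l(g(-.135,z0+.0135),vel=.15); r.hold(.3)
s=r.sense(); print("hover",s["t"],s["ee_pos"],g(-.135,z0+.0135),s["wrist_force"])
import json; json.dump({"k":k,"z0":z0},open("st.json","w"))
E
python3 wedge.py; python3 -c "
import cv2;a=cv2.imread('pics/side2.png');cv2.imwrite('pics/s2.png',cv2.resize(a[100:280,250:450],(800,720))[:600])"
```

```text
corridor z [-0.09881671 -0.00068855  0.00779904  0.01126231]
0 [-8.33516072e-01  2.84137291e-01  2.08170389e+00 -4.44089210e-16
  7.75751475e-01  3.56798478e-01] [-7.45956743e-01  4.83117584e-01  1.68282499e+00 -4.44089210e-16
  9.75650084e-01  7.39318450e-01]
3.141592653589793 None [-0.74595674  0.48311758  1.68282499  0.          0.97565008 -2.4022742 ]
guard False
17.4167 0.029569746831808196 44.98225271701813 [ 0.33949584 -0.27072399  0.01611123] [ 0.37486573 -0.56055195  0.31710758]
[ 0.2265217   0.56018521 -4.04388939]
hover 19.575 [ 0.41976532 -0.36787467  0.03041173] [np.float64(0.4194385644570912), np.float64(-0.3675500307764841), np.float64(0.029611228258302633)] [ 0.64012519  0.53799887 -3.49274101]
```

View pics/s2.png

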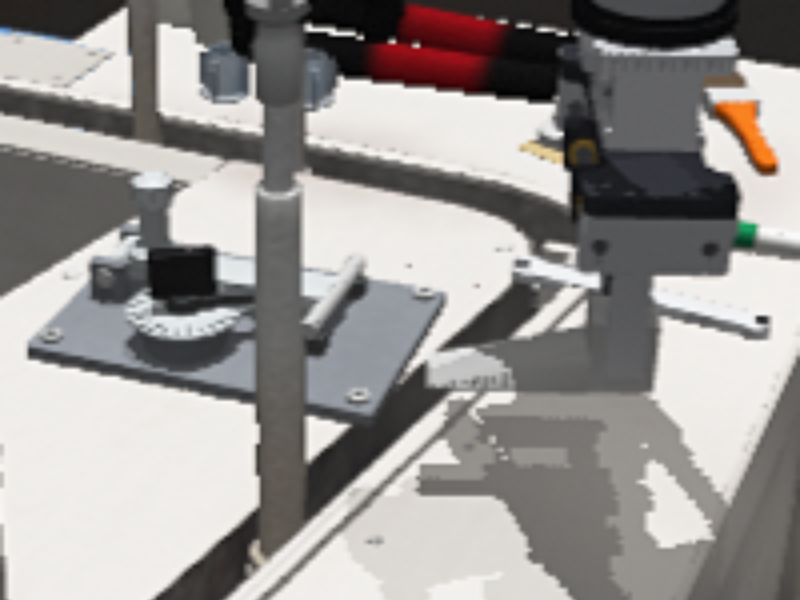

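Wedge is held level, with its thin end pointing at the stand. Insert and log the force.

```bash
cat > ins.py <<'E'
from h import *
import json; st=json.load(open("st.json")); z0=st["z0"]
ys=np.radians(4.9); xd=np.array([np.cos(ys),np.sin(ys)]); yd=np.array([-xd[1],xd[0]])
bar=np.array([.539,-.3573]); O=bar+.055*xd
g=lambda ox,z: [*(O+(ox-.040)*xd),z]
def show(t):
    s=r.sense(); f=np.array(s["wrist_force"]); e=np.array(s["ee_pos"]); d=e[:2]-O
    print(t,round(s["t"],2),"ox %.2f y %.2f z %.2f"%((d@xd+.04)*1e3,d@yd*1e3,e[2]*1e3),"fx %.2f fy %.2f fz %.2f"%(f[:2]@xd,f[:2]@yd,f[2]),np.round(s["torque"],2)); return s
E
cat > ins1.py <<'E'
from ins import *
print(r.move_l(g(-.098,z0+.0135),vel=.08,guard=8)); show("over")
print(r.move_l(g(-.098,z0+.008),vel=.02,guard=3)); s=show("down"); z=s["ee_pos"][2]
json.dump({**st,"z":z},open("st.json","w"))
r.hold(.2); show("settle")
for ox in (-.085,-.081,-.079,-.078,-.077,-.076,-.075,-.074,-.073,-.071,-.069):
    r.move_l(g(ox,z),vel=.03); r.hold(.15); show(ox)
E
python3 ins1.py
```

```text
False
over 20.19 ox -97.90 y 0.37 z 29.33 fx 0.12 fy 0.37 fz -2.92 [-0.06  0.23  0.01]
True
down 20.46 ox -98.28 y -0.15 z 25.89 fx -0.58 fy -0.28 fz 4.18 [-0.11  0.08 -0.11]
settle 20.66 ox -98.26 y -0.17 z 25.87 fx -0.78 fy -0.63 fz 6.13 [-0.12  0.18 -0.09]
-0.085 21.42 ox -85.02 y -0.04 z 26.00 fx -1.98 fy 0.34 fz 4.16 [-0.1   0.53 -0.02]
-0.081 21.85 ox -81.04 y -0.05 z 26.04 fx -2.60 fy 0.10 fz 3.86 [-0.07  0.56 -0.  ]
-0.079 22.25 ox -79.36 y -0.03 z 26.03 fx -3.65 fy -0.42 fz 5.87 [-0.12  0.7  -0.02]
-0.078 22.65 ox -78.64 y -0.02 z 26.04 fx -3.51 fy 0.55 fz 6.35 [-0.18  0.86 -0.07]
-0.077 23.05 ox -77.84 y 0.00 z 26.05 fx -4.10 fy -0.16 fz 6.61 [-0.21  0.92 -0.04]
-0.076 23.45 ox -77.56 y 0.02 z 26.09 fx -5.83 fy 0.31 fz 8.10 [-0.26  1.1  -0.04]
-0.075 23.85 ox -77.00 y 0.10 z 26.05 fx -7.18 fy 0.37 fz 7.80 [-0.27  1.22 -0.06]
-0.074 24.25 ox -76.08 y 0.17 z 26.07 fx -6.60 fy 0.55 fz 7.99 [-0.27  1.26 -0.06]
-0.073 24.65 ox -75.13 y 0.18 z 26.08 fx -8.49 fy -0.67 fz 7.71 [-0.26  1.26 -0.02]
-0.071 25.05 ox -72.98 y 0.27 z 26.06 fx -7.36 fy -0.30 fz 8.80 [-0.27  1.21 -0.04]
-0.069 25.45 ox -70.95 y 0.30 z 26.09 fx -7.41 fy -0.15 fz 8.02 [-0.21  1.23  0.  ]
```

```bash
cat > lift.py <<'E'
from ins import *
def lift(n=8):
    P0=np.load("P.npy"); S=P0[...,:2]-O; sx=S@xd; sy=S@yd
    D=[]
    for i in range(n):
        im,d=r.snapshot("top"); D.append(cloud("top",d)[...,2])
    cv2.imwrite(f"pics/top_{int(r.sense()['t']*100)}.png",im[...,::-1])
    D=np.array(D)
    base=[P0[...,2],cloud("top",np.load("top1.npy"))[...,2]]
    for nm,m in(("beam",(abs(sy)<.012)&(sx>-.05)&(sx<.03)),("bar",(abs(sx+.055)<.004)&(abs(sy)<.042)),("plate",(sy<-.025)&(sy>-.055)&(abs(sx)<.04))):
        w=(85-sx*1e3)/140 if nm!="plate" else np.ones_like(sx)
        df=(np.nanmedian(D,0)-np.nanmean(base,0))*1e3
        ok=m&np.isfinite(df)&(abs(df)<9); x,y=w[ok],df[ok]
        print(nm,m.sum(),ok.sum(),"lift",(x@y/(x@x)).round(2) if ok.sum() else None,"+-",(y-x*(x@y/(x@x))).std()/ok.sum()**.5 if ok.sum() else None, "med",np.median(y/x) if ok.sum() else None)
E
python3 - <<'E'
from lift import *
z=st["z"]
r.move_l(g(-.065,z),vel=.03); r.hold(.2); show("a"); lift()
r.snapshot("side")
for x in r.pinpoint("beam_nose","side")[:1]: print(x)
print(r.sense()["t"])
E
```

```text
a 25.93 ox -66.69 y 0.30 z 26.11 fx -6.34 fy -0.10 fz 6.96 [-0.18  1.16  0.05]
beam 269 188 lift 3.11 +- 0.13670647217432785 med 3.0783092179527527
bar 95 19 lift 3.69 +- 0.4086360217415877 med 3.5943014586883972
plate 326 176 lift 0.21 +- 0.14938397729788758 med 0.08969785997831048
26.4333lift.py:12: RuntimeWarning: Mean of empty slice
  df=(np.nanmedian(D,0)-np.nanmean(base,0))*1e3
```

```bash
python3 - 2>/dev/null <<'E'
from lift import *
z=st["z"]
r.move_l(g(-.0605,z),vel=.03); r.hold(.3); show("a"); lift(15)
im,d=r.snapshot("side"); cv2.imwrite("pics/side3.png",im[...,::-1])
a,b=[cv2.imread(f"pics/{n}.png") for n in("side3","side1")]
cv2.imwrite("pics/s3.png",np.hstack([cv2.resize(x[140:215,295:370],(400,400),interpolation=cv2.INTER_CUBIC) for x in(a,b)]))
E
```

```text
a 27.03 ox -62.10 y 0.32 z 26.07 fx -5.68 fy 0.44 fz 7.65 [-0.19  1.12 -0.06]
beam 269 168 lift 4.09 +- 0.1474749838874496 med 4.348305274510584
bar 95 15 lift 5.02 +- 0.3744949697282741 med 4.723962765867281
plate 326 146 lift 0.2 +- 0.16158235311417615 med 0.20714794245990653
```

View pics/s3.png

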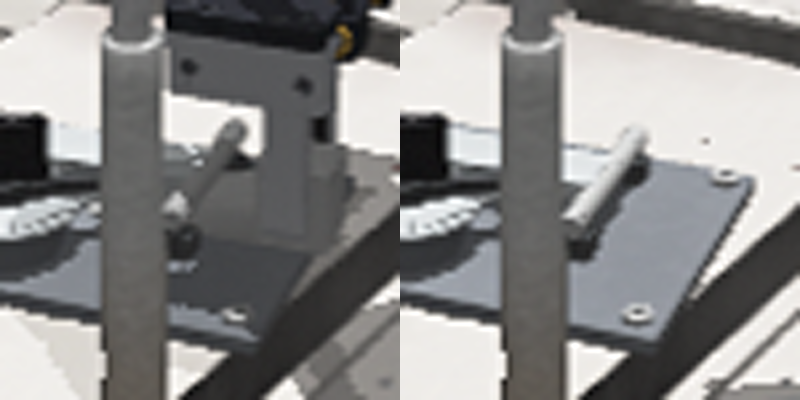

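```bash
python3 -c "
from ins import *
r.hold(.3); s=show('end'); print(s['finger_force'],s['opening']); print(r.sign_off())"
```

```text
end 28.13 ox -62.11 y 0.31 z 26.10 fx -6.18 fy 0.26 fz 7.16 [-0.17  1.14 -0.02]
44.999290108680725 0.029876176453606924
the job is handed in; nothing more can be done
None
```

The job is handed in: the knob's toe lies over the marked tab, the wedge is under the nose bar with the bar lifted about 4 mm (3.8–3.9 mm by contact position and camera depth), and the gripper still holds the wedge at 28 s.

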